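# Set the nest's side stop and hold a manifold block home in its corner

## Task

First turn the locating nest's knob clockwise until its pointer stands at the brass index tab on the dial, which brings the side stop to its place for this manifold block. Then pick up the block, set it upright and flat on the nest's plate, long side along the side stop and short end to the fixed end stop, and press it fully home against both stops at once. Finish while still holding it pressed into the corner, ready for clamping, with the pointer still at the tab and the loose wrench, hole strip and fitting left where they are.

Things in the scene. Friction and masses are not known exactly. Their poses are not given: they have to be found in the camera images.
- nest: locating nest fixed to the bench: dark steel plate 200 (x) by 210 (y) by 12 mm thick. Origin at the centre of its underside, at bench level; +x points to the end stop, +y to the knob. An aluminium slide housing 80 by 72 mm, centred at y +65 mm, top 38 mm above the bench, carries a steel dial disc 68 mm wide. The block goes on the clear plate in the corner between the two stops.
- clamp_tip (a point): rubber tip of a small push clamp on the nest, drawn back and not used. The clamp reaches 100 mm from here towards the nest's -x, is 34 mm wide and up to 53 mm above the bench. 35 mm clear of the block's place.
- end_stop: fixed steel bar, 16 (x) by 90 mm (y), its top 12 mm above the plate (24 mm above the bench). Its origin lies over the nest's origin, on the plate; axes as the nest's. The block's short end touches its flat face at x = +55 mm, which looks to the nest's -x and runs from y -90 to 0 mm.
- side_stop: sliding steel bar along the nest's x, 80 by 11 mm, top 12.5 mm above the plate. The knob drives it by a rack 10 mm towards the nest's -y per radian; it holds against a push of 25 N. Origin on the plate, at the middle of the face that the block's long side touches; the face looks to -y and is at y = -6 mm minus 10 mm per radian of knob value.
- side_stop_face (a point): the middle of the side stop's touching face, 6.5 mm above the plate; axes as the nest's.
- knob (a joint): knob angle, 0 to 2.4 rad; grows as the knob turns clockwise seen from above. At 0 the pointer is 1.2 rad counter-clockwise from the nest's +x, so the pointer's direction in the nest frame is 1.2 minus the value. Stiff dry friction, 0.3 N m; it stays where it is left.
- knob_grip (a point): point on the knob's vertical axis, 61 mm above the bench, mid-height of its black grip bar; its x axis runs along the bar to the pointer end (white line). The bar is 42 mm long (x), 12 mm thick (y), and stands from 47 to 71 mm above the bench on a 44 mm wide round skirt; grip it across the 12 mm. The dial beneath is 41 mm above the bench.
- index: small brass index tab clipped to the dial's rim, fixed. Origin on the dial's axis, 44 mm above the bench; its x axis points to the tab, 5 mm wide, 27 to 38 mm out, top 45 mm above the bench. The knob is set when its pointer lies in this direction.
- block_center (a point): centre of the manifold block: loose aluminium block with round port mouths, 60 (x, long) by 40 (y) by 50 mm high (z), about 0.3 kg, smooth ground faces (they slide easily on the nest), standing on the bench; this point is 25 mm above its underside. Either end may go to the end stop. Fingers on its 40 mm width must stay above the 12 mm high stops when it sits in the nest.
- block: the same manifold block, origin at the centre of its underside.
- wrench: loose steel wrench 190 mm long lying on the bench, not used.
- strip: loose flat steel strip with five holes, 30 by 120 by 6 mm, not used.
- fitting: loose round steel fitting, 32 mm diameter, 50 mm high, standing, not used.
Not all that is in view belongs to the job. Of the things shaped like the block, the aluminium one is meant.

How it is judged (in metres and radians):
On the way, in this order (a step that is already met when the one before it is completed fails the run):
1. the knob's pointer stands at the index tab, within 0.10 rad (angle between the x axis of knob_grip and the x axis of index, either way round below 0.1 rad), for 0.3 s.
2. the block is in the corner and presses on both stops (contact force between block and end_stop above 1 N and contact force between block and side_stop above 1 N), for 0.2 s.
At the end, for the whole second after the job is handed in: The robot still holds the block, which presses on the end stop and on the side stop with more than 1 N each, stands upright (0.06 rad) and flat on the plate (2 mm) with its long side along the side stop (0.06 rad, 4 mm), and the knob's pointer is within 0.10 rad of the index tab (all of step 2 and angle between the x axis of knob_grip and the x axis of index, either way round below 0.1 rad and contact force between the fingers and block above 1 N and x of block_center in the frame of nest between 0.021 and 0.029 m and y of block_center in the frame of side_stop_face between -0.024 and -0.016 m and z of block_center in the frame of nest between 0.034 and 0.039 m and angle between block's own z axis and vertical below 0.06 rad and angle between the x axis of block and the x axis of nest, either way round below 0.06 rad and linear speed of block below 0.02 m/s); the arm keeps its last pose, push and grip.
It fails at once if the wrench, the hole strip or the fitting is moved by more than 30 mm (distance of any of wrench, strip, fitting from where it was at the start of the episode above 0.03 m).
It also fails if it takes over 69 s, if anything falls off the work surface, if the arm or the gripper's body presses on something with over 40 N, if the wrist force passes 120 N, or if a joint passes its speed limit or range.

## Robot

A 6-joint arm with a two-finger parallel gripper is mounted at the origin on the work surface. World frame = base frame: x ahead of the robot, y to its left, z up, the work surface at z = 0. Lengths are in m, angles in degrees, forces in N, time in s.
With the tool pointing down it reaches from about 0.4 to 0.825 m from the base axis. Payload 7 kg.
Tool frame: the origin (TCP) lies on the centre line of the jaws, within the pads' length; the fingertips stand 19 mm ahead of it and the grasp point (between the pads) is the TCP; z points along the fingers, y is the line along which they close (so a half turn about z gives the same grasp; the last joint's range is limited). The gripper opens to 88 mm and grips with 3 to 60 N. Pads are 19 mm wide; open, the fingers measure 130 mm over their backs; the gripper's body (78 mm by 193 mm) begins 47 mm behind the grasp point.
Start: joints at [-54.998, 20.546, 0.682, 0, -70.136, -16.507], TCP at [0.214, -0.64, 0.246] pointing down, gripper open.
Joint ranges: [-176.03, 176.03], [-82.01, 121.73], [-58.28, 71.71], [-173.87, 95.51], [-174.79, -0.11], [-173.66, 173.66]. Speed limits (degrees/s): [136.94, 136.94, 172.46, 180, 180, 180].

## Interface

Orientations are given as [roll, pitch, yaw] about the fixed x, y, z axes, in that order (R = Rz(yaw) Ry(pitch) Rx(roll)).
In Python, from plant import * gives the robot as it stands. The module is installed in compiled form; this text tells all that it offers.
- The arm moves only by the tool play_rows, never from a script. Its argument "deltas" is a list of rows, each a list of 6 numbers: the shift along the world's x, y, z scaled (see below), then the turn, a rotation vector about the world's x, y, z scaled (see below). A call has 1 to 10 rows; each row shifts and turns the commanded pose from where the row before left it; what a row does not reach is not made up. The controller multiplies each number of a shift by 800 mm and each number of a turn by 180 degrees. A row lasts 1/10 s, in which the tool goes at most 50 mm and 8.59 degrees, less where a joint would pass 70% of its speed; a pose out of reach is approached as far as the arm can. A call with a number of a shift or a turn outside -1 to 1 is refused whole. A call with a gripper value outside its range is refused whole. "gripper" is the gripper command: -1 is shut, 1 is fully open, values between are in proportion, set as the call begins (left out, the last holds). The fingers move at their own pace and stop on an object; the grip force is fixed at half the most. Time passes only in rows, so rows that do not move let the fingers close. It gives the time, the measured TCP pose, the force, the opening and the grip force at its end, in the units of the state.
- get_obs(): the state, without advancing time (a new reading comes with each control period).
- snapshot(name): name is "scene" or "top" or "wrist"; returns (picture, depth): 384x512x3 uint8, blue, green, red; 384x512 float32, m along the optical axis (not along the pixel's ray), 0 where there is no reading.
- camera_model(name): a dict with "fx", "fy", "cx", "cy" (pixels), "k1" (the pictures are not rectified: a ray, as slopes to the right and down, at radius r is drawn at 1 + k1 r^2 times it, then the intrinsics apply), "world_to_cam" (4x4, takes a point from world to camera coordinates). Camera axes: x right, y down, z forward; pixel columns grow to the right and rows downward; lengths in m; the calibration is good to about 2 mm. A picture is of the moment at which its call begins: read the wrist's pose just before it. camera_model takes no time and is no camera call; for the wrist camera it gives the pose at the moment of the call.
- close_job(): hands the job in; it is judged then, once.
The state is a dict: "clock": time; "joint_pos": joint angles; "qvel": joint speeds; "tau": joint torques, N m; "tool_pos": TCP position; "orientation": TCP orientation; "force": force on the tool from outside, world axes, zero at the start; "moment": the same for the moment, N m; "opening": finger opening in m; "gripper_force": force on a finger pad.
Only numpy, scipy, OpenCV 4.12 (cv2) and the standard library are available. Lean on these libraries where they do the work, as an engineer would, in place of code of your own. Each camera call takes 0.05 s, during which the arm holds its last target. There are 200 camera calls.

## Working session

There is one attempt and no reset: what is moved stays moved. The work goes in short steps, Python scripts to look and compute and a tool call to move; the robot and the scene stay as the last step left them, time stands still between calls to the robot, and variables do not carry over. Pictures are saved under pics/ and viewed, at most 10 in all, crops included, and the job is handed in when it is done.

Besides the shell and the picture viewer there is one more tool, called after "Call:" by a JSON object that holds its "fn" and its "kwargs". play_rows: Moves the arm, as the interface text tells. Its arguments: {"type":"object","properties":{"deltas":{"type":"array","items":{"type":"array","items":{"type":"number","minimum":-1,"maximum":1}}},"gripper":{"type":"number"}},"required":["deltas"]}

```bash
mkdir -p pics
cat > h.py <<'E'
from plant import *
import numpy as np, cv2
def ray(m,u,v):
    d=np.array([(u-m["cx"])/m["fx"],(v-m["cy"])/m["fy"]]); s=d.copy()
    for _ in range(20): s=d/(1+m["k1"]*(s@s))
    R=m["world_to_cam"][:3,:3]; t=m["world_to_cam"][:3,3]
    return -R.T@t, R.T@np.array([s[0],s[1],1.])
def onz(m,u,v,z):
    o,d=ray(m,u,v); return o+d*(z-o[2])/d[2]
def atd(m,u,v,dep):
    o,d=ray(m,u,v); return o+d*dep
E
python3 - <<'E'
from h import *
o=get_obs();print(o)
import pickle
for n in("scene","top"):
    m=camera_model(n);p,d=snapshot(n);cv2.imwrite(f"pics/{n}0.png",p);pickle.dump((m,p,d),open(n+"0.pkl","wb"))
    print(n,np.linalg.inv(m["world_to_cam"]).round(3).tolist(),m["fx"],m["k1"])
E
```

```text
{'clock': 0.0, 'joint_pos': array([-5.49980666e+01,  2.05913193e+01,  6.33746382e-01, -2.17131060e-02,
       -7.01345916e+01, -1.65065907e+01]), 'qvel': array([ 0.03975875,  0.0573389 ,  0.02666201, -0.0054599 ,  0.00893032,
        0.07606355]), 'tau': array([-9.45727516e-04, -5.82717741e+01,  2.93057048e+01,  6.99700758e+00,
        6.83663209e-03, -1.48757731e-04]), 'tool_pos': array([ 0.21396735, -0.63970896,  0.24461874]), 'orientation': array([ 1.79905834e+02, -6.61864228e-03, -1.61512047e+02]), 'force': array([0.18281055, 0.3320988 , 0.9437244 ]), 'moment': array([ 0.02413995, -0.01092474, -0.01083467]), 'gripper_force': 0.0, 'opening': 0.08760078696504248}
scene [[-0.831, 0.467, -0.302, 0.961], [0.556, 0.688, -0.467, 0.572], [-0.01, -0.556, -0.831, 1.012], [0.0, 0.0, 0.0, 1.0]] 422.9535995092993 -0.1099982817893096
top [[-0.019, -0.987, 0.158, 0.468], [-1.0, 0.02, 0.001, 0.069], [-0.004, -0.158, -0.987, 1.039], [0.0, 0.0, 0.0, 1.0]] 406.23479628246656 0.027161072609620605
```

View pics/top0.png

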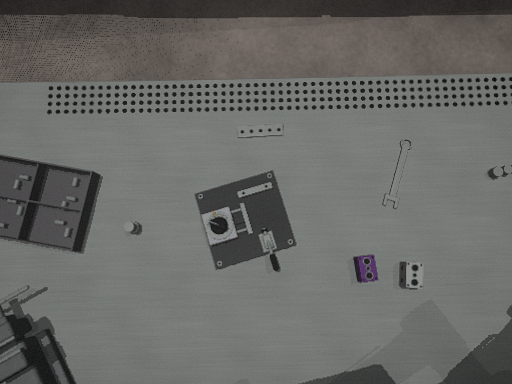

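View pics/scene0.png

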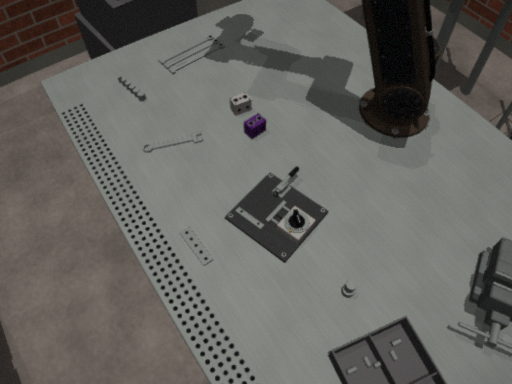

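The top view shows the nest at about (245,220), with the knob at (219,226) and the end stop at (255,189). Two things are shaped like the block: a purple one at (367,268) and a bare grey metal one at (411,275). The grey one fits "aluminium". I'll confirm it in an enlarged crop, with the dial alongside.

Run:
```python
from h import *
import pickle
m,p,d=pickle.load(open("top0.pkl","rb"))
a=cv2.resize(p[165:275,190:300],(550,550),interpolation=cv2.INTER_CUBIC)
b=cv2.resize(p[245:300,345:430],None,fx=2.9,fy=2.9,interpolation=cv2.INTER_CUBIC)
c=np.zeros((550,800,3),np.uint8);c[:,:550]=a;c[:b.shape[0],552:552+b.shape[1]]=b[:,:248]
cv2.imwrite("pics/crop0.png",c)
for n,z,uv in[("A",.012,(195,193)),("B",.012,(272,171)),("C",.012,(296,243)),("D",.012,(217,268)),("knob",.071,(218,226)),("alu",.05,(412,275)),("purple",.05,(369,268)),("wr",0,(400,175)),("wrend",0,(388,205)),("strip",0,(260,131)),("fit",.05,(131,228))]:
    print(n,onz(m,*uv,z).round(4),d[uv[1],uv[0]] and atd(m,*uv,d[uv[1],uv[0]]).round(3))
```

```text
A [0.6351 0.2358 0.012 ] [0.637 0.238 0.   ]
B [0.6887 0.0373 0.012 ] [0.689 0.037 0.01 ]
C [ 0.503  -0.0184  0.012 ] [ 0.503 -0.018  0.012]
D [0.4452 0.18   0.012 ] [0.445 0.18  0.011]
knob [0.5448 0.171  0.071 ] [0.545 0.171 0.074]
alu [ 0.4214 -0.2876  0.05  ] [ 0.421 -0.288  0.048]
purple [ 0.4394 -0.1871  0.05  ] [ 0.439 -0.187  0.052]
wr [ 0.6737 -0.295   0.    ] [ 0.672 -0.292  0.007]
wrend [ 0.5959 -0.2586  0.    ] [ 0.596 -0.258  0.001]
strip [0.8003 0.0662 0.    ] [0.798 0.066 0.006]
fit [0.546  0.3843 0.05  ] [0.546 0.383 0.053]
```

View pics/crop0.png

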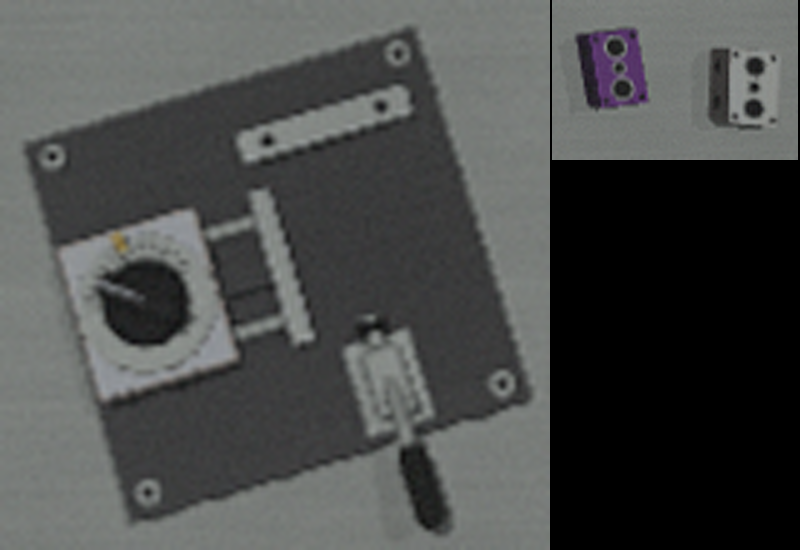

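Crop: the bare-metal block at the right (755,88) is the aluminium one and the purple one is a decoy. In the crop the dial is at (145,303), its pointer end at (95,283) and the brass tab at (120,242). I'll go over the block for a wrist look, then on to the knob.

Call:
{"fn": "play_rows", "kwargs": {"deltas": [[0.028,0.048,0,0,0,0],[0.028,0.048,0,0,0,0],[0.028,0.048,0,0,0,0],[0.028,0.048,0,0,0,0],[0.028,0.048,0,0,0,0],[0.028,0.048,0,0,0,0],[0.028,0.048,0,0,0,0],[0.028,0.048,0,0,0,0],[0.028,0.048,0,0,0,0],[0,0,0,0,0,0]], "gripper": 1}}

```text
clock: 1.1
tool_pos: [0.4177, -0.291, 0.2456]
orientation: [180.0, 0.0, -161.2]
force: [-0.9, -1.4, -0.0]
opening: 0.0878
gripper_force: 0.0
```

```bash
cat > look.py <<'E'
from h import *
import pickle,sys
o=get_obs();m=camera_model("wrist");p,d=snapshot("wrist");n=sys.argv[1]
cv2.imwrite(f"pics/{n}.png",p);pickle.dump((m,p,d),open(n+".pkl","wb"))
print(o["clock"],o["tool_pos"].round(4),o["orientation"].round(2),np.linalg.inv(m["world_to_cam"]).round(3).tolist())
E
python3 look.py w1
python3 - <<'E'
from h import *
import pickle
m,p,d=pickle.load(open("w1.pkl","rb"))
# top-face points by depth: height map 
v,u=np.mgrid[0:384,0:512]
P=np.array([[atd(m,x,y,d[y,x]) for x in range(0,512,2)] for y in range(0,384,2)])
mk=((P[...,2]>.042)&(P[...,2]<.058)&(d[::2,::2]>0)).astype(np.uint8)
n,l,s,c=cv2.connectedComponentsWithStats(mk)
hsv=cv2.cvtColor(p,cv2.COLOR_BGR2HSV)[::2,::2]
for i in range(1,n):
    if s[i,4]>200:
        q=P[l==i]
        r=cv2.minAreaRect((q[:,:2]*1000).astype(np.float32))
        print(s[i],r,q[:,2].mean(),hsv[l==i].mean(0))
E
```

```text
1.1 [ 0.4177 -0.291   0.2456] [ 1.7999e+02  5.0000e-02 -1.6125e+02] [[-0.322, 0.908, 0.269, 0.344], [0.947, 0.308, 0.092, -0.315], [0.0, 0.284, -0.959, 0.384], [0.0, 0.0, 0.0, 1.0]]
[110  72  27  32 488] ((421.8117980957031, -294.7754211425781), (40.147850036621094, 59.963687896728516), 83.69905090332031) 0.04923887709681697 [ 32.0942623   16.13114754 139.61885246]
[154  96  24  27 403] ((438.7394714355469, -185.9327392578125), (59.90790939331055, 40.37327575683594), 6.088003635406494) 0.04912198052792111 [127.08436725 115.25062035  96.22580645]
```

Call:
{"fn": "play_rows", "kwargs": {"deltas": [[0.0165,0.0578,0,0,0,0.027],[0.0165,0.0578,0,0,0,0.027],[0.0165,0.0578,0,0,0,0.027],[0.0165,0.0578,0,0,0,0.027],[0.0165,0.0578,0,0,0,0.027],[0.0165,0.0578,0,0,0,0.027],[0.0165,0.0578,0,0,0,0.027],[0.0165,0.0578,0,0,0,0.027],[0.0165,0.0578,0,0,0,0.027],[0.0165,0.0578,0,0,0,0.027]]}}

```text
clock: 2.15
tool_pos: [0.5481, 0.1688, 0.2454]
orientation: [180.0, -0.0, -112.8]
force: [1.4, 0.1, 0.6]
opening: 0.0877
gripper_force: 0.0
```

Call:
{"fn": "play_rows", "kwargs": {"deltas": [[0,0,0,0,0,0],[0,0,0,0,0,0]]}}

```text
clock: 2.35
tool_pos: [0.5478, 0.168, 0.2446]
orientation: [179.9, -0.1, -112.9]
force: [-0.3, -0.7, -0.4]
opening: 0.0876
gripper_force: 0.0
```

```bash
python3 look.py w2; python3 -c "
import cv2;p=cv2.imread('pics/w2.png');cv2.imwrite('pics/w2b.png',cv2.resize(p,(800,600),interpolation=cv2.INTER_CUBIC))"
```

```text
2.35 [0.5478 0.168  0.2446] [ 1.7994e+02 -9.0000e-02 -1.1288e+02] [[-0.921, 0.373, 0.109, 0.517], [0.389, 0.884, 0.26, 0.098], [0.001, 0.282, -0.959, 0.383], [0.0, 0.0, 0.0, 1.0]]
```

View pics/w2b.png

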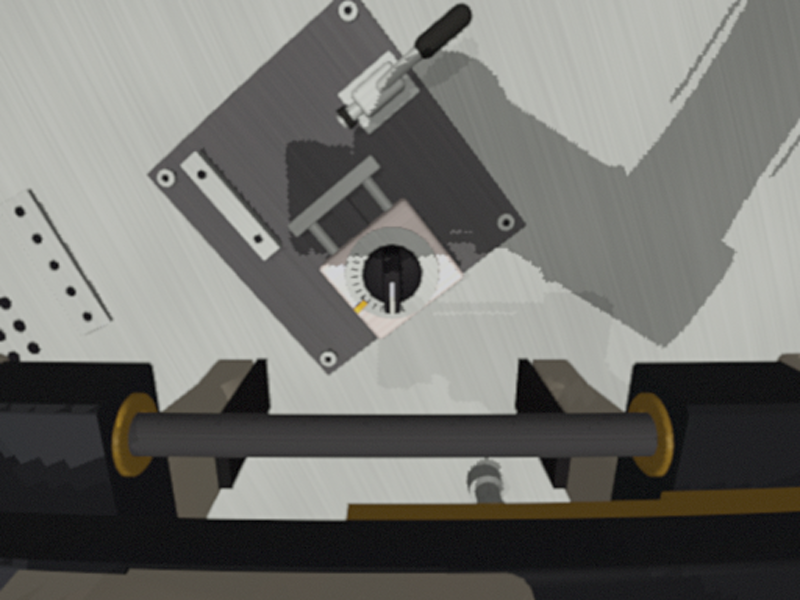

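The wrist view shows the pointer line from (392,282) to (392,313), the tab at (362,306), the nest bolts at (348,10), (166,178), (328,359) and (506,222), and the stops.

Run:
```python
from h import *
import pickle
m,p,d=pickle.load(open("w2.pkl","rb"))
s=512/800
F=lambda u,v,z:onz(m,u*s,v*s,z)
b=[F(*q,.012) for q in((348,10),(166,178),(328,359),(506,222))]
for i in range(4):
    e=b[(i+1)%4]-b[i]; print(b[i].round(4),np.linalg.norm(e).round(4),np.degrees(np.arctan2(e[1],e[0])).round(2))
# plate corners from depth? use bolts: +y edges 1->2
e1=b[2]-b[1];e2=b[3]-b[0];f1=b[1]-b[0];f2=b[2]-b[3]
yaw=np.mean([np.degrees(np.arctan2(-e[0],e[1])) for e in(e1,e2)]+[np.degrees(np.arctan2(f[1],f[0])) for f in(f1,f2)])
c=np.mean(b,0);t=np.radians(yaw);R=np.array([[np.cos(t),-np.sin(t)],[np.sin(t),np.cos(t)]])
k=c[:2]+R@[0,.065]; print("nest",c,yaw,"knob",k)
hsv=cv2.cvtColor(p,cv2.COLOR_BGR2HSV)
M=((hsv[...,1]>110)&(hsv[...,0]>12)&(hsv[...,0]<35)&(hsv[...,2]>90)).astype(np.uint8); M[225:]=0
y,x=np.nonzero(M);tab=onz(m,x.mean(),y.mean(),.045);print("tab",len(x),x.mean(),y.mean(),tab)
# bar/knob dark: disc centre from depth, top of bar
P=np.array([[atd(m,u,v,d[v,u]) for u in range(210,290)] for v in range(130,215)])
q=P[(P[...,2]>.065)&(P[...,2]<.078)];r=cv2.minAreaRect((q[:,:2]*1000).astype(np.float32));print("bar",len(q),q[:,2].mean(),r)
q2=P[(P[...,2]>.033)&(P[...,2]<.0395)];print("housing",cv2.minAreaRect((q2[:,:2]*1000).astype(np.float32)))
a1,a2=F(392,282,.071),F(392,313,.071)
ang=lambda v:np.degrees(np.arctan2(v[1],v[0]))
print("line",ang(a2-a1),a2,"frm axis",ang(a2[:2]-k),"tab ang",ang(tab[:2]-k),np.linalg.norm(tab[:2]-k))
```

```text
[ 0.5063 -0.0051  0.012 ] 0.1778 16.03
[0.6772 0.044  0.012 ] 0.1857 105.79
[0.6267 0.2228 0.012 ] 0.1782 -164.03
[0.4554 0.1737 0.012 ] 0.1859 -74.11
nest [0.5663946  0.10885766 0.012     ] 15.919555392301037 knob [0.54856591 0.17136476]
tab 33 230.1818181818182 195.78787878787878 [0.57835831 0.1830273  0.045     ]
bar 456 0.06996132633940547 ((548.7691650390625, 170.6429901123047), (42.341678619384766, 11.735193252563477), 68.86215209960938)
housing ((549.0203857421875, 170.57264709472656), (80.26590728759766, 72.0504379272461), 15.672232627868652)
line 67.12414322921252 [0.55574528 0.18942765 0.071     ] frm axis 68.3238916967655 tab ang 21.378374435497662 0.03199377728930769
```

Call:
{"fn": "play_rows", "kwargs": {"deltas": [[0.001,0.003,0,0,0,0.009],[0,0,-0.044,0,0,0],[0,0,-0.044,0,0,0],[0,0,-0.044,0,0,0],[0,0,-0.044,0,0,0],[0,0,-0.03,0,0,0],[0,0,-0.012,0,0,0],[0,0,0,0,0,0]]}}

```text
clock: 3.2
tool_pos: [0.5481, 0.1691, 0.0704]
orientation: [179.9, -0.1, -111.3]
force: [0.2, 0.2, 0.2]
opening: 0.0877
gripper_force: 0.0
```

Call:
{"fn": "play_rows", "kwargs": {"deltas": [[0,0,0,0,0,0],[0,0,0,0,0,0],[0,0,0,0,0,0],[0,0,0,0,0,0],[0,0,0,0,0,0],[0,0,0,0,0,0]], "gripper": -1}}

```text
clock: 3.8
tool_pos: [0.5485, 0.1704, 0.0714]
orientation: [-180.0, 0.0, -111.3]
force: [0.1, 0.1, 0.0]
opening: 0.0451
gripper_force: 0.0
```

Call:
{"fn": "play_rows", "kwargs": {"deltas": [[0,0,-0.0025,0,0,0],[0,0,0,0,0,0],[0,0,0,0,0,0],[0,0,0,0,0,0],[0,0,0,0,0,0],[0,0,0,0,0,0],[0,0,0,0,0,0],[0,0,0,0,0,0],[0,0,0,0,0,0]]}}

```text
clock: 4.7
tool_pos: [0.5489, 0.1701, 0.0692]
orientation: [-180.0, 0.0, -111.3]
force: [5.2, -2.7, -2.8]
opening: 0.0122
gripper_force: 30.0
```

Call:
{"fn": "play_rows", "kwargs": {"deltas": [[0,0,0,0,0,-0.026],[0,0,0,0,0,-0.026],[0,0,0,0,0,-0.026],[0,0,0,0,0,-0.026],[0,0,0,0,0,-0.026],[0,0,0,0,0,-0.026],[0,0,0,0,0,-0.026],[0,0,0,0,0,-0.026],[0,0,0,0,0,-0.026],[0,0,0,0,0,-0.026]]}}

```text
clock: 5.7
tool_pos: [0.5488, 0.1703, 0.0691]
orientation: [-180.0, 0.0, -158.2]
force: [3.7, -1.8, -4.0]
opening: 0.0119
gripper_force: 30.1
```

Call:
{"fn": "play_rows", "kwargs": {"deltas": [[0,0,0,0,0,0],[0,0,0,0,0,0],[0,0,0,0,0,0],[0,0,0,0,0,0],[0,0,0,0,0,0]]}}

```text
clock: 6.2
tool_pos: [0.5488, 0.1703, 0.0691]
orientation: [180.0, 0.0, -158.0]
force: [4.8, -2.4, -4.2]
opening: 0.0119
gripper_force: 30.0
```

Call:
{"fn": "play_rows", "kwargs": {"deltas": [[0,0,0,0,0,0],[0,0,0,0,0,0],[0,0,0,0,0,0],[0,0,0,0,0,0],[0,0,0,0,0,0],[0,0,0,0,0,0],[0,0,0,0,0,0]], "gripper": 1}}

```text
clock: 6.9
tool_pos: [0.5485, 0.1703, 0.0692]
orientation: [180.0, -0.0, -158.1]
force: [0.7, -0.9, -0.7]
opening: 0.0624
gripper_force: 0.0
```

Call:
{"fn": "play_rows", "kwargs": {"deltas": [[0,0,0.044,0,0,0],[0,0,0.044,0,0,0],[0,0,0.044,0,0,0],[0,0,0.044,0,0,0],[0,0,0.044,0,0,0],[0,0,0,0,0,0],[0,0,0,0,0,0]]}}

```text
clock: 7.6
tool_pos: [0.5486, 0.1705, 0.246]
orientation: [180.0, 0.1, -158.1]
force: [0.1, 0.3, 0.1]
opening: 0.0876
gripper_force: 0.0
```

```bash
python3 look.py w3
python3 - <<'E'
from h import *
import pickle
m,p,d=pickle.load(open("w3.pkl","rb"))
P=np.array([[atd(m,u,v,d[v,u]) for u in range(0,512)] for v in range(0,225)])
H=P[...,2];ok=d[:225]>0
near=np.hypot(P[...,0]-.5487,P[...,1]-.1708)<.03
q=P[ok&near&(H>.065)&(H<.078)];print("bar",len(q),cv2.minAreaRect((q[:,:2]*1000).astype(np.float32)))
hsv=cv2.cvtColor(p,cv2.COLOR_BGR2HSV)[:225]
M=((hsv[...,1]>110)&(hsv[...,0]>12)&(hsv[...,0]<35)&(hsv[...,2]>90)&(np.hypot(P[...,0]-.5487,P[...,1]-.1708)<.05))
y,x=np.nonzero(M);t=onz(m,x.mean(),y.mean(),.045);print("tab",len(x),t,np.degrees(np.arctan2(t[1]-.1708,t[0]-.5487)),x.mean(),y.mean())
c=np.array([.5664,.1089]);th=np.radians(15.8);L=(P[...,:2]-c)@np.array([[np.cos(th),-np.sin(th)],[np.sin(th),np.cos(th)]])
s=ok&(H>.02)&(H<.03)&(abs(L[...,0])<.1)&(abs(L[...,1])<.1)
for nm,w in(("end",s&(L[...,0]>.045)&(L[...,0]<.085)),("side",s&(abs(L[...,0])<.042)&(L[...,1]<.005)&(L[...,1]>-.04))):
    q=L[w]*1000
    if len(q): print(nm,len(q),np.percentile(q,[2,50,98],0).round(1).tolist(),cv2.minAreaRect(q.astype(np.float32)))
u0,v0=int(x.mean()),int(y.mean())
cv2.imwrite("pics/w3c.png",cv2.resize(p[max(0,v0-70):v0+50,max(0,u0-80):u0+80],(800,600),interpolation=cv2.INTER_CUBIC))
E
```

```text
7.6 [0.5486 0.1705 0.246 ] [ 1.7995e+02  1.2000e-01 -1.5809e+02] [[-0.373, 0.889, 0.264, 0.477], [0.928, 0.357, 0.107, 0.142], [0.001, 0.285, -0.958, 0.384], [0.0, 0.0, 0.0, 1.0]]
bar 437 ((548.5313720703125, 170.34854125976562), (42.153160095214844, 10.500374794006348), 21.935762405395508)
tab 24 [0.57915748 0.18410079 0.045     ] 23.590897818703322 251.20833333333334 201.70833333333334
end 915 [[54.6, -87.5], [62.0, -45.2], [70.2, -2.2]] ((62.58910369873047, -45.236690521240234), (16.540647506713867, 88.47007751464844), 0.15398955345153809)
side 834 [[-39.3, -16.7], [-2.2, -9.6], [36.7, 4.0]] ((-3.592609405517578, -8.485115051269531), (84.4960708618164, 35.21086883544922), 12.782695770263672)
```

View pics/w3c.png

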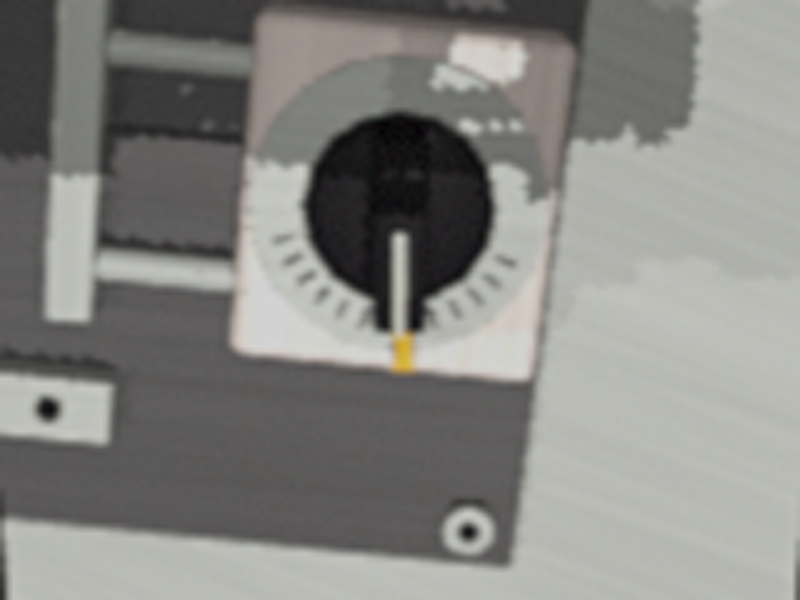

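The pointer line (x 400) lies on the tab (x 404), so the knob is set. Next I fetch the block.

Call:
{"fn": "play_rows", "kwargs": {"deltas": [[-0.0158,-0.0581,0,0,0,-0.0157],[-0.0158,-0.0581,0,0,0,-0.0157],[-0.0158,-0.0581,0,0,0,-0.0157],[-0.0158,-0.0581,0,0,0,-0.0157],[-0.0158,-0.0581,0,0,0,-0.0157],[-0.0158,-0.0581,0,0,0,-0.0157],[-0.0158,-0.0581,0,0,0,-0.0157],[-0.0158,-0.0581,0,0,0,-0.0157],[-0.0158,-0.0581,0,0,0,-0.0157],[-0.0158,-0.0581,0,0,0,-0.0157]], "gripper": 0.45}}

```text
clock: 8.65
tool_pos: [0.4206, -0.296, 0.2439]
orientation: [180.0, -0.1, 173.5]
force: [1.0, 0.2, -0.5]
opening: 0.0634
gripper_force: 0.0
```

Call:
{"fn": "play_rows", "kwargs": {"deltas": [[0,0,0,0,0,0],[0,0,0,0,0,0],[0,0,0,0,0,0]]}}

```text
clock: 8.95
tool_pos: [0.4218, -0.294, 0.2442]
orientation: [180.0, -0.1, 173.7]
force: [-0.0, -1.1, 0.0]
opening: 0.0633
gripper_force: 0.0
```

```bash
python3 look.py w4
python3 - <<'E'
from h import *
import pickle
m,p,d=pickle.load(open("w4.pkl","rb"))
P=np.array([[atd(m,u,v,d[v,u]) for u in range(0,512)] for v in range(0,384)])
H=P[...,2]
q=P[(d>0)&(np.hypot(P[...,0]-.4218,P[...,1]+.2948)<.05)&(H>.042)&(H<.06)]
print(len(q),cv2.minAreaRect((q[:,:2]*1000).astype(np.float32)),q[:,2].mean())
E
```

```text
8.95 [ 0.4218 -0.294   0.2442] [ 1.7997e+02 -1.0000e-01  1.7367e+02] [[0.11, 0.954, 0.28, 0.345], [0.994, -0.106, -0.03, -0.285], [0.001, 0.282, -0.96, 0.383], [0.0, 0.0, 0.0, 1.0]]
1996 ((421.723876953125, -294.8186950683594), (39.97789001464844, 60.23771286010742), 83.96895599365234) 0.04918720546051378
```

Call:
{"fn": "play_rows", "kwargs": {"deltas": [[0,-0.001,-0.05,0,0,0],[0,0,-0.05,0,0,0],[0,0,-0.05,0,0,0],[0,0,-0.05,0,0,0],[0,0,-0.045,0,0,0],[0,0,-0.013,0,0,0],[0,0,0,0,0,0],[0,0,0,0,0,0]]}}

```text
clock: 9.8
tool_pos: [0.4234, -0.2951, 0.0401]
orientation: [-180.0, 0.1, 173.8]
force: [1.2, -0.2, 0.6]
opening: 0.0631
gripper_force: 0.0
```

Call:
{"fn": "play_rows", "kwargs": {"deltas": [[0,0,0,0,0,0],[0,0,0,0,0,0],[0,0,0,0,0,0],[0,0,0,0,0,0],[0,0,0,0,0,0],[0,0,0,0,0,0],[0,0,0,0,0,0],[0,0,0,0,0,0]], "gripper": -1}}

```text
clock: 10.6
tool_pos: [0.4225, -0.2955, 0.0396]
orientation: [-180.0, 0.1, 173.7]
force: [-1.7, 1.9, 7.5]
opening: 0.0397
gripper_force: 30.0
```

Call:
{"fn": "play_rows", "kwargs": {"deltas": [[0,0,0.05,0,0,0],[0,0,0.05,0,0,0],[0,0,0.05,0,0,0],[0,0,0,0,0,0]]}}

```text
clock: 11.0
tool_pos: [0.4248, -0.2965, 0.164]
orientation: [-179.9, 0.5, 173.7]
force: [1.7, -1.2, -3.9]
opening: 0.0397
gripper_force: 30.0
```

Call:
{"fn": "play_rows", "kwargs": {"deltas": [[0.0235,0.0501,0,0,0,0.0136],[0.0235,0.0501,0,0,0,0.0136],[0.0235,0.0501,0,0,0,0.0136],[0.0235,0.0501,0,0,0,0.0136],[0.0235,0.0501,0,0,0,0.0136],[0.0235,0.0501,0,0,0,0.0136],[0.0235,0.0501,0,0,0,0.0136],[0.0235,0.0501,0,0,0,0.0136],[0.0235,0.0501,0,0,0,0.0136],[0,0,0,0,0,0]]}}

```text
clock: 12.0
tool_pos: [0.5929, 0.0696, 0.157]
orientation: [180.0, -0.0, -164.0]
force: [-0.2, -1.2, -3.8]
opening: 0.0394
gripper_force: 30.0
```

Call:
{"fn": "play_rows", "kwargs": {"deltas": [[0,0,0,0,0,0],[0,0,0,0,0,0],[0,0,0,0,0,0]]}}

```text
clock: 12.3
tool_pos: [0.5906, 0.0643, 0.1583]
orientation: [-180.0, -0.1, -164.4]
force: [0.5, -0.1, -3.1]
opening: 0.0399
gripper_force: 30.0
```

```bash
python3 look.py w5;python3 -c "
import cv2;p=cv2.imread('pics/w5.png');cv2.imwrite('pics/w5b.png',cv2.resize(p,(800,600),interpolation=cv2.INTER_CUBIC))"
```

```text
12.3 [0.5906 0.0643 0.1583] [-1.8000e+02 -6.0000e-02 -1.6439e+02] [[-0.269, 0.924, 0.272, 0.516], [0.963, 0.258, 0.076, 0.044], [0.0, 0.282, -0.959, 0.297], [0.0, 0.0, 0.0, 1.0]]
```

View pics/w5b.png

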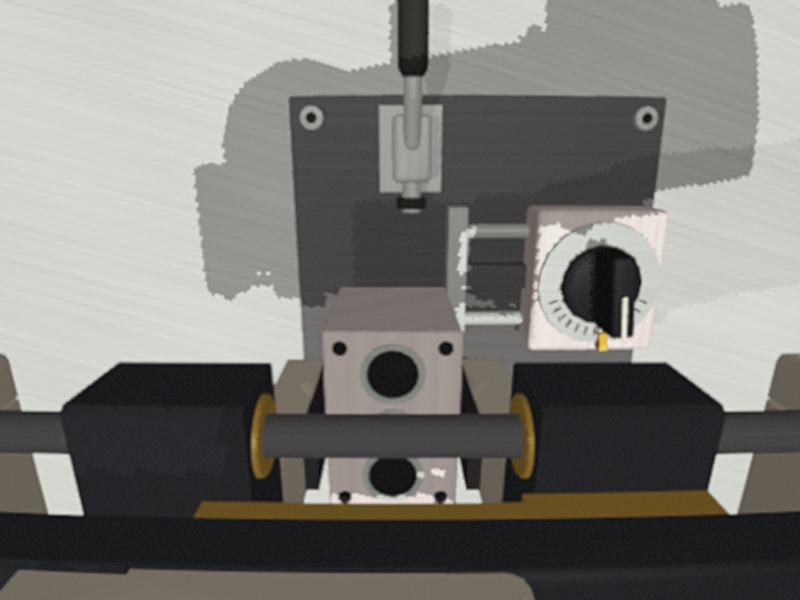

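The wrist view shows the block upright in the jaws with its top at about (393,415). The stop bar and dial are to the right and the clamp is clear. I lower it short of both stops.

Call:
{"fn": "play_rows", "kwargs": {"deltas": [[0,0,-0.04,0,0,0],[0,0,-0.04,0,0,0],[0,0,-0.035,0,0,0],[0,0,-0.014,0,0,0],[0,0,0,0,0,0],[0,0,0,0,0,0],[0,0,0,0,0,0]]}}

```text
clock: 13.05
tool_pos: [0.5924, 0.0657, 0.0573]
orientation: [180.0, 0.2, -164.3]
force: [-0.6, -0.3, -3.3]
opening: 0.0394
gripper_force: 30.0
```

Call:
{"fn": "play_rows", "kwargs": {"deltas": [[0,0,-0.001,0,0,0],[0,0,-0.001,0,0,0],[0,0,0,0,0,0],[0,0,0,0,0,0]]}}

```text
clock: 13.45
tool_pos: [0.5913, 0.0655, 0.0541]
orientation: [180.0, 0.0, -164.3]
force: [-0.7, 0.2, -3.9]
opening: 0.0396
gripper_force: 30.0
```

Call:
{"fn": "play_rows", "kwargs": {"deltas": [[0,0,-0.002,0,0,0],[0,0,-0.001,0,0,0],[0,0,0,0,0,0],[0,0,0,0,0,0],[0,0,0,0,0,0]]}}

```text
clock: 13.95
tool_pos: [0.5913, 0.0654, 0.0516]
orientation: [-180.0, 0.0, -164.3]
force: [-1.2, 0.2, -0.3]
opening: 0.0403
gripper_force: 30.0
```

Call:
{"fn": "play_rows", "kwargs": {"deltas": [[0.003,0.0047,0,0,0,0],[0.003,0.0047,0,0,0,0],[0.003,0.0047,0,0,0,0],[0,0,0,0,0,0],[0,0,0,0,0,0],[0,0,0,0,0,0]]}}

```text
clock: 14.55
tool_pos: [0.5987, 0.0768, 0.0516]
orientation: [180.0, 0.0, -164.3]
force: [-0.4, -0.7, -1.5]
opening: 0.04
gripper_force: 30.0
```

Call:
{"fn": "play_rows", "kwargs": {"deltas": [[0.0012,0.00034,0,0,0,0],[0.0012,0.00034,0,0,0,0],[0.0012,0.00034,0,0,0,0],[0,0,0,0,0,0],[0,0,0,0,0,0],[0,0,0,0,0,0]]}}

```text
clock: 15.15
tool_pos: [0.6014, 0.0774, 0.0516]
orientation: [-180.0, 0.0, -164.3]
force: [-0.3, -1.1, 1.1]
opening: 0.0396
gripper_force: 30.0
```

Call:
{"fn": "play_rows", "kwargs": {"deltas": [[0.0012,0.00034,0,0,0,0],[0,0,0,0,0,0],[0,0,0,0,0,0],[0,0,0,0,0,0]]}}

```text
clock: 15.55
tool_pos: [0.6017, 0.0774, 0.0516]
orientation: [-180.0, -0.1, -164.3]
force: [-4.7, -1.4, 4.6]
opening: 0.0398
gripper_force: 30.0
```

Call:
{"fn": "play_rows", "kwargs": {"deltas": [[0.0012,0.00034,0,0,0,0],[0,0,0,0,0,0],[0,0,0,0,0,0],[0,0,0,0,0,0]]}}

```text
clock: 15.95
tool_pos: [0.6018, 0.0775, 0.0517]
orientation: [-180.0, -0.2, -164.3]
force: [-8.1, -1.6, 8.8]
opening: 0.0397
gripper_force: 30.0
```

Call:
{"fn": "play_rows", "kwargs": {"deltas": [[-0.00034,0.0012,0,0,0,0],[-0.00034,0.0012,0,0,0,0],[0,0,0,0,0,0],[0,0,0,0,0,0],[0,0,0,0,0,0]]}}

```text
clock: 16.45
tool_pos: [0.6015, 0.0786, 0.0517]
orientation: [-179.9, -0.2, -164.3]
force: [-5.6, -6.5, 7.1]
opening: 0.0395
gripper_force: 30.0
```

Call:
{"fn": "play_rows", "kwargs": {"deltas": [[-0.00034,0.0012,0,0,0,0],[0,0,0,0,0,0],[0,0,0,0,0,0],[0,0,0,0,0,0]]}}

```text
clock: 16.85
tool_pos: [0.6013, 0.0792, 0.0517]
orientation: [-179.9, -0.2, -164.3]
force: [-5.3, -8.3, 6.7]
opening: 0.0398
gripper_force: 30.0
```

Call:
{"fn": "play_rows", "kwargs": {"deltas": [[-0.00034,0.0012,0,0,0,0],[0,0,0,0,0,0],[0,0,0,0,0,0],[0,0,0,0,0,0]]}}

```text
clock: 17.25
tool_pos: [0.6013, 0.0793, 0.0517]
orientation: [-179.9, -0.2, -164.3]
force: [-2.8, -12.0, 6.1]
opening: 0.0395
gripper_force: 30.0
```

Call:
{"fn": "play_rows", "kwargs": {"deltas": [[-0.00034,0.0012,0,0,0,0],[0,0,0,0,0,0],[0,0,0,0,0,0],[0,0,0,0,0,0]]}}

```text
clock: 17.65
tool_pos: [0.6013, 0.0794, 0.0517]
orientation: [-179.8, -0.2, -164.3]
force: [-0.5, -16.8, 4.9]
opening: 0.0402
gripper_force: 30.0
```

Call:
{"fn": "play_rows", "kwargs": {"deltas": [[0.0014,-0.0001,0,0,0,0],[0,0,0,0,0,0],[0,0,0,0,0,0],[0,0,0,0,0,0],[0,0,0,0,0,0],[0,0,0,0,0,0]]}}

```text
clock: 18.25
tool_pos: [0.6014, 0.0794, 0.0517]
orientation: [-179.8, -0.3, -164.3]
force: [-5.7, -14.5, 9.0]
opening: 0.0396
gripper_force: 30.0
```

```bash
python3 look.py w6
python3 - <<'E'
from h import *
import pickle
m,p,d=pickle.load(open("w6.pkl","rb"))
P=np.array([[atd(m,u,v,d[v,u]) for u in range(0,512)] for v in range(0,384)]);H=P[...,2]
q=P[(d>0)&(np.hypot(P[...,0]-.548,P[...,1]-.1708)<.03)&(H>.066)&(H<.078)];print("bar",len(q),cv2.minAreaRect((q[:,:2]*1000).astype(np.float32)))
c=np.array([.5664,.1089]);th=np.radians(15.8);L=(P[...,:2]-c)@np.array([[np.cos(th),-np.sin(th)],[np.sin(th),np.cos(th)]])
q=L[(d>0)&(H>.056)&(H<.066)&(abs(L[...,0]-.025)<.036)&(abs(L[...,1]+.037)<.026)]
print("block nest",len(q),cv2.minAreaRect((q*1000).astype(np.float32)))
o=get_obs();print(o["force"],o["moment"])
cv2.imwrite("pics/w6b.png",cv2.resize(p[150:384,150:462],(800,600),interpolation=cv2.INTER_CUBIC))
E
```

```text
18.25 [0.6014 0.0794 0.0517] [-179.82   -0.29 -164.32] [[-0.27, 0.924, 0.269, 0.527], [0.963, 0.26, 0.073, 0.06], [-0.003, 0.279, -0.96, 0.19], [0.0, 0.0, 0.0, 1.0]]
bar 2451 ((546.6083984375, 169.43621826171875), (39.18267822265625, 13.547121047973633), 22.772127151489258)
block nest 7614 ((23.51439666748047, -36.96158981323242), (58.44737243652344, 51.85258865356445), 0.19676955044269562)
[ -5.1047073  -14.72196606   9.37576625] [-5.62306554  1.54120382  0.21976637]
```

View pics/w6b.png

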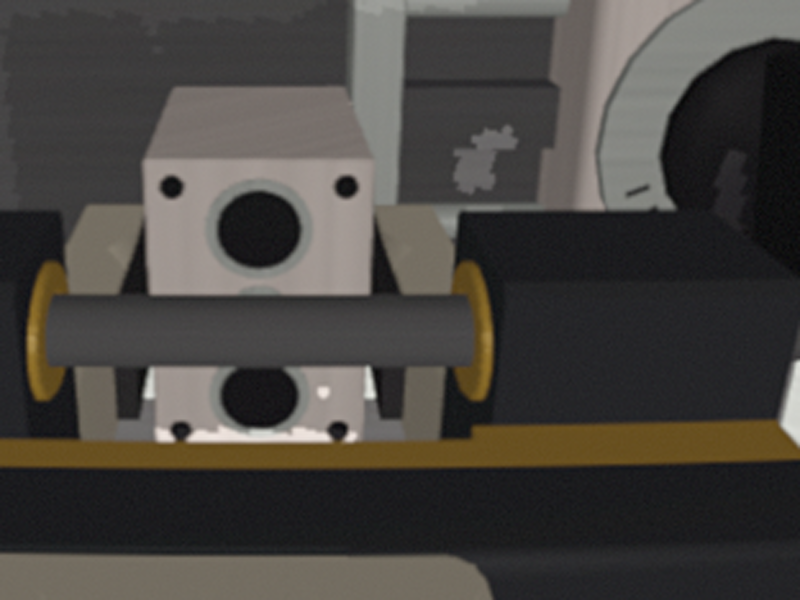

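The picture shows the side stop's edge running along the block's side at (352,95), with the block upright. The force readings show both stops pushing back by about 9 N and 13 N, so I hand in.

```bash
python3 -c "
from plant import *
print(close_job())"
```

```text
the job is handed in; nothing more can be done
None
```

I set the knob to the brass tab, then handed the job in with the aluminium block still gripped and pressed into the corner, about 9 N on the end stop and 13 N on the side stop by the wrist force. The wrench, strip and fitting were not touched, the clock stood at about 18 s of 69 s, and the hand-in returned no verdict.

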